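# Clamp a star-wheel disc in the inspection nest

## Robot

A 7-joint arm with a two-finger parallel gripper is mounted at the origin on the work surface. World frame = base frame: x ahead of the robot, y to its left, z up, the work surface at z = 0. Lengths are in m, angles in rad, forces in N, time in s.
With the tool pointing down it reaches from about 0.35 to 0.9 m from the base axis. Payload 8.1 kg.
Tool frame: the origin (TCP) lies at the very end of the fingers, on their centre line; the grasp point (between the pads) lies 19 mm behind it; z points along the fingers, y is the line along which they close (so a half turn about z gives the same grasp; the last joint's range is limited). The gripper opens to 92 mm and grips with 3 to 60 N. Pads are 19 mm wide; open, the fingers measure 130 mm over their backs; the gripper's body (75 mm by 190 mm) begins 47 mm behind the grasp point.
Start: joints at [-1.212, 0.434, 0.025, 1.573, -0.012, 1.134, -0.075], TCP at [0.279, 0.56, 0.195] pointing down, gripper open.
Joint ranges: [-2.62, 2.62], [-0.44, 2.09], [-1.27, 1.32], [0.08, 2.57], [-1.32, 4.46], [0.12, 2], [-2.74, 2.74]. Speed limits (rad/s): [2.22, 2.22, 3.01, 3.01, 3.14, 3.14, 3.14].

## Interface

Orientations are given as a rotation vector (axis times angle).
In Python, from cell import arm gives the robot as it stands.
- The arm moves only by the tool carry_out, never from a script. Its argument "commands" is a list of rows, each a list of 7 numbers: the opening, from 0 (shut) to 1 (fully open), then the shift along the tool's x, y, z each as a share of 0.025 m, from -1 to 1, then the turn, a rotation vector about the tool's x, y, z each as a share of 0.1 rad, from -1 to 1. A call has 1 to 8 rows; each row shifts and turns the commanded pose from where the row before left it, along the tool's axes as they then stand; what a row does not reach is not made up. A row lasts 1/10 s, in which the tool goes at most 50 mm and 8.59 degrees, less where a joint would pass 70% of its speed; a pose out of reach is approached as far as the arm can. A call with a number of a shift or a turn outside -1 to 1 is refused whole. A call with a gripper value outside its range is refused whole. The fingers move at their own pace and stop on an object; "squeeze" is the grip in N (left out, the last holds). Time passes only in rows, so rows that do not move let the fingers close. It gives the time, the measured TCP pose, the force, the opening and the grip force at its end, in the units of the state.
- arm.observe(): the state, without advancing time (a new reading comes with each control period).
- arm.get_image(name): name is "scene" or "top" or "wrist"; returns a dict with "pixels" (384x512x3 uint8, red, green, blue), "range_z" (384x512 float32, m along the optical axis (not along the pixel's ray), 0 where there is no reading), "mtx" (3x3 intrinsics, pixels), "R" (3x3) and "t" (3): a world point X has camera coordinates R X + t; the wrist camera has in their place "tool_from_camera" (4x4, takes a point from camera to tool coordinates, whose origin is the TCP and whose axes are the flange's). Camera axes: x right, y down, z forward; pixel columns grow to the right and rows downward; lengths in m; the calibration is good to about 2 mm. A picture is of the moment at which its call begins: read the wrist's pose just before it.
- arm.sign_off(): hands the job in; it is judged then, once.
The state is a dict: "clock": time; "joints": joint angles; "dq": joint speeds; "joint_efforts": joint torques, N m; "position": TCP position; "ee_rot": TCP orientation; "force": force on the tool from outside, world axes, zero at the start; "ft_torque": the same for the moment, N m; "width": opening from 0.0 (shut) to 1.0 (fully open); "gripper_force": force on a finger pad.
Only numpy, scipy, OpenCV 4.12 (cv2) and the standard library are available. Lean on these libraries where they do the work, as an engineer would, in place of code of your own. Each camera call takes 0.05 s, during which the arm holds its last target. There are 200 camera calls.

## Task

Get the black star-wheel disc clamped for inspection. First slide the orange-handled jaw of the aluminium nest all the way open, then lift the leftover yellow guide strip out of the nest and lay it in the blue tray. After that push the disc flat along the bench, without lifting it, into the open nest until it is against the back rail, and finally slide the jaw in until the disc is held snugly between the jaw and the side fence; leave everything else on the bench where it is.

Things in the scene. Friction and masses are not known exactly. Their poses are not given: they have to be found in the camera images.
- nest: Fixed aluminium nest. Origin on the bench at the seat centre (green ring), where the disc's centre belongs; floor is bare bench. x runs along the back rail, the way the jaw opens; y points to the back rail; mouth open to -y. Back rail: 36 mm high and deep, inner face at y = +75 mm, x = -90 to +210 mm. Side fence: 36 mm high, 20 mm thick, inner face at x = -75 mm, y = -75 to +75 mm.
- jaw (a joint): Sliding jaw's position along nest x: 0 fully shut, 0.10 m fully open (end stops). It stays where left; moving it takes about 2 N. Its flat face looks at the side fence and is at nest x = 40 mm + joint value, so the seated disc is just pinned at 0.035.
- jaw_grip (a point): Point in the jaw's upright orange grip, 5 mm above its mid-height. Grip: 20 mm (nest x) x 32 mm (nest y) x 46 mm high; its top is 19 mm above this point, 96 mm above the bench. It stands on a carriage on the back rail, 27 mm behind the jaw's face plane.
- jaw_face (a point): Centre of the jaw's flat face. The jaw is a steel plate 14 mm thick, from nest y = -50 to +75 mm, from 4 to 46 mm above the bench.
- disc: Loose black star-wheel disc with grey ribs, 150 mm across, 35 mm thick, about 0.4 kg, too wide to grip. Origin at the centre of its underside.
- strip: Loose yellow plastic guide strip 28 (x) x 110 (y) x 28 mm high, lying in the nest. Origin at the centre of its underside.
- tray: Fixed blue open tray, 210 (x) x 150 (y) mm outside, walls 40 mm high and 5 mm thick, floor 5 mm thick. Origin at the centre of its underside.
- collar: Bystander: black plastic cup-shaped collar, 90 mm across its rim, 75 mm high. Not to be disturbed. Origin on its underside, at its centre.
- clear_box: Bystander: violet plastic box 70 x 100 x 35 mm. Not to be disturbed. Origin on its underside, at its centre.
- wrench: Bystander: steel wrench 170 mm long. Not to be disturbed. Origin on its underside, at its centre.
- white_wheel: Bystander: white plastic wheel, 90 mm across, 20 mm thick. Not to be disturbed. Origin on its underside, at its centre.
- white_bar: Bystander: white bar 28 x 160 x 28 mm. Not to be disturbed. Origin on its underside, at its centre.
- bottle: Bystander: white and blue bottle, 64 mm across, 160 mm high. Not to be disturbed. Origin on its underside, at its centre.
- tube: Bystander: bent ivory tube, about 100 mm long, 22 mm thick. Not to be disturbed. Origin on its underside.
Things that resemble listed ones, but are neither listed nor needed, are in the scene too. Of the things like the strip, leave any that is brown, red or turquoise; of the rest the larger one is meant.

How it is judged:
By the outcome, as a careful person would: the job done as asked, in the order asked, and still so for the second after the job is handed in, with the robot touching nothing.
It also fails if it takes over 72 s, if anything falls off the work surface, if the arm or the gripper's body presses on something with over 40 N, if the wrist force passes 120 N, or if a joint passes its speed limit or range.

## Working session

There is one attempt and no reset: what is moved stays moved. The work goes in short steps, Python scripts to look and compute and a tool call to move; the robot and the scene stay as the last step left them, time stands still between calls to the robot, and variables do not carry over. Pictures are saved under pics/ and viewed, at most 10 in all, crops included, and the job is handed in when it is done.

Besides the shell and the picture viewer there is one more tool, called after "Call:" by a JSON object that holds its "api" and its "payload". carry_out: Moves the arm, as the interface text tells. Shift numbers are shares of 0.025 m and turn numbers shares of 0.1 rad, none past 1 either way. Its arguments: {"type":"object","properties":{"commands":{"type":"array"},"squeeze":{"type":"number"}},"required":["commands"]}

```bash
ls; mkdir -p pics
cat > h.py <<'E'
import numpy as np, cv2
from cell import arm
def grab(n):
    d=arm.get_image(n); np.savez(f'{n}.npz',**d); return d
def load(n): return dict(np.load(f'{n}.npz'))
def cloud(d):
    z=d['range_z']; v,u=np.mgrid[:z.shape[0],:z.shape[1]]
    c=np.stack([u,v,np.ones_like(u)],-1)@np.linalg.inv(d['mtx']).T*z[...,None]
    return (c-d['t'])@d['R']
def ray(d,u,v,h):
    r=d['R'].T@(np.linalg.inv(d['mtx'])@[u,v,1]); o=-d['R'].T@d['t']
    return o+r*(h-o[2])/r[2]
E
python3 - <<'E'
from h import *
s=arm.observe(); print({k:np.round(v,3) for k,v in s.items()})
a=grab('top'); b=grab('scene')
im=[cv2.cvtColor(x['pixels'],cv2.COLOR_RGB2BGR) for x in (a,b)]
cv2.imwrite('pics/top.png',cv2.resize(im[0],(800,600),interpolation=cv2.INTER_CUBIC))
cv2.imwrite('pics/scene.png',cv2.resize(im[1],(800,600),interpolation=cv2.INTER_CUBIC))
E
```

```text
pics
{'clock': np.float64(0.0), 'joints': array([-1.212,  0.435,  0.025,  1.574, -0.012,  1.134, -0.075]), 'dq': array([ 0.001, -0.001, -0.   ,  0.   ,  0.   ,  0.   ,  0.001]), 'joint_efforts': array([ 1.0000e-03, -6.6785e+01,  9.8600e-01, -3.1447e+01, -6.0000e-02,
        4.2000e-02,  0.0000e+00]), 'position': array([0.278, 0.559, 0.194]), 'ee_rot': array([-7.190e-01, -3.058e+00,  2.000e-03]), 'force': array([ 0.323,  0.275, -1.279]), 'ft_torque': array([-0.045, -0.078,  0.012]), 'gripper_force': np.float64(0.0), 'width': np.float64(1.0)}
```

View pics/top.png

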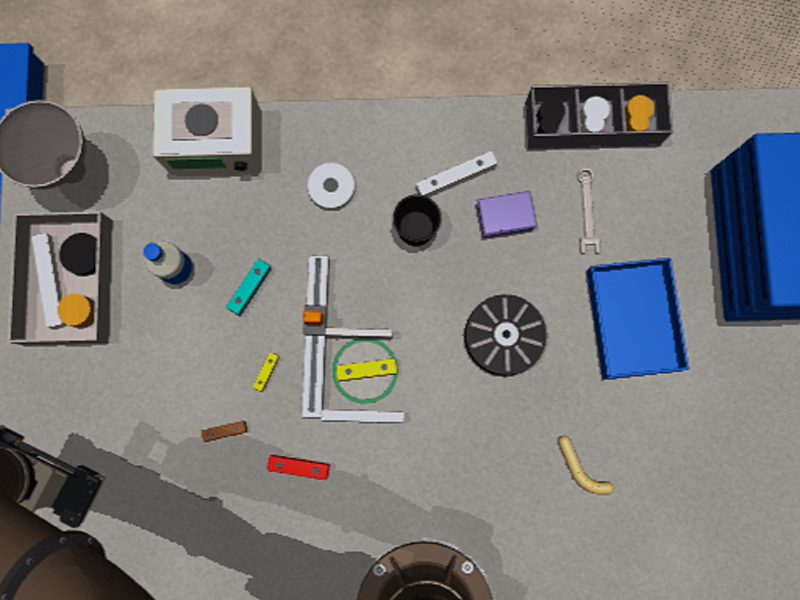

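View pics/scene.png

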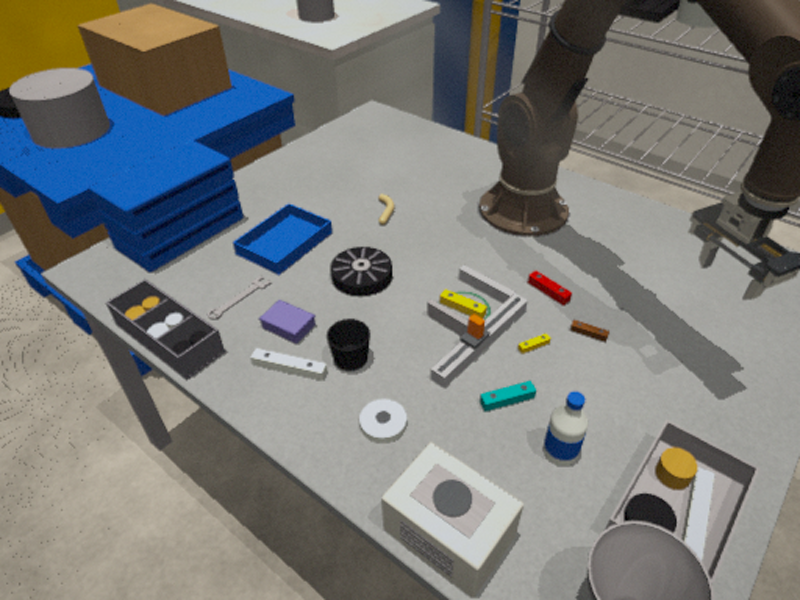

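The top view shows nest with back rail at x≈315 px (left), mouth opening to the right, orange grip (313,317), jaw plate (358,333) and fence (363,416). The disc is at (505,335) and the tray at (637,318).
Strip candidates: yellow in nest (366,370), small yellow (265,371), turquoise (248,287), red (298,467), brown (224,431). I choose the larger yellow one at (366,370). Tray candidates: open blue tray (637,318) or the stacked blue crates (760,230). I choose the open tray. Disc candidates: only the ribbed one at (505,335); the other black rounds are the collar (417,220) and the box contents.

```bash
cat > meas.py <<'E'
from h import *
def rect(P,m,name,hlo,hhi):
    sel=m&(P[...,2]>hlo)&(P[...,2]<hhi)
    n,l,st,_=cv2.connectedComponentsWithStats(sel.astype(np.uint8))
    for i in range(1,n):
        if st[i,4]<25: continue
        q=P[l==i]; (c,sz,an)=cv2.minAreaRect((q[:,:2]*1000).astype(np.float32))
        e=cv2.boxPoints((c,sz,an)); k=0 if np.linalg.norm(e[1]-e[0])>np.linalg.norm(e[2]-e[1]) else 1
        dv=e[k+1]-e[k]; L=np.degrees(np.arctan2(dv[1],dv[0]))%180
        print(name,'c',np.round(c),'size',np.round(sz),'long axis deg',round(L,1),'z',np.round(np.median(q[:,2])*1000,1),np.round(np.percentile(q[:,2],98)*1000,1),'px',np.round(st[i,:4]*1.5625))
E
python3 - <<'E'
from meas import *
d=load('top'); P=cloud(d); hsv=cv2.cvtColor(d['pixels'],cv2.COLOR_RGB2HSV); H,S,V=[hsv[...,i].astype(int) for i in range(3)]
roi=np.zeros(H.shape,bool); roi[140:290,150:450]=True
rect(P,roi&(H>22)&(H<35)&(S>150),'yellow',.01,.06)
rect(P,roi&(H>5)&(H<20)&(S>180),'orange',.085,.12)
rect(P,roi&(H>100)&(H<125)&(S>150),'blue',.03,.06)
n=np.zeros_like(roi); n[155:275,185:265]=True
rect(P,n&(S<60),'alu36',.031,.0405); rect(P,n&(S<60),'jaw46',.0415,.052)
k=np.zeros_like(roi); k[180:245,290:355]=True
rect(P,k,'disc',.028,.05)
g=(H>60)&(H<90)&(S>70)&n; 
pts=np.argwhere(g); print('ring px',len(pts)); 
c,r=cv2.minEnclosingCircle(pts[:,::-1].astype(np.float32)); print('ring',c,r,ray(d,c[0],c[1],0))
(cx,cy),ax,an=cv2.fitEllipse(pts[:,::-1].astype(np.float32)); print('ell',cx,cy,ax,ray(d,cx,cy,0))
# disc circle
q=P[k&(P[...,2]>.02)]; c,r=cv2.minEnclosingCircle((q[:,:2]*1000).astype(np.float32)); print('disc',c,r)
for nm,(u0,v0,u1,v1) in {'collar':(390,190,445,250),'violet':(475,188,540,240),'whitebar':(415,150,500,197),'tube':(555,432,615,495)}.items():
    s=np.zeros_like(roi); s[int(v0*.64):int(v1*.64),int(u0*.64):int(u1*.64)]=True
    rect(P,s,nm,.012,.1)
im=cv2.cvtColor(d['pixels'],cv2.COLOR_RGB2BGR)[150:290,140:300]
cv2.imwrite('pics/crop.png',cv2.resize(im,None,fx=4.2,fy=4.2,interpolation=cv2.INTER_CUBIC))
s=load('scene'); p=cloud(s); h=cv2.cvtColor(s['pixels'],cv2.COLOR_RGB2HSV).astype(int); H,S=h[...,0],h[...,1]
n=np.zeros_like(roi); n[175:245,260:345]=True
rect(p,n&(H>22)&(H<35)&(S>150),'s-yellow',.024,.06); rect(p,n&(H>5)&(H<20)&(S>180),'s-orange',.05,.12); rect(p,n&(S<60),'s-alu36',.031,.0405); rect(p,n&(S<60),'s-jaw46',.042,.05)
E
```

```text
yellow c [437. 283.] size [18. 71.] long axis deg 154.2 z 19.6 24.3 px [253. 353.  25.  38.]
yellow c [436.  95.] size [ 27. 109.] long axis deg 95.8 z 28.7 34.3 px [338. 358.  59.  22.]
orange c [526. 187.] size [31. 20.] long axis deg 89.9 z 96.2 101.9 px [303. 311.  19.  12.]
blue c [ 518. -408.] size [210. 151.] long axis deg 4.8 z 38.8 44.9 px [591. 258.  98. 120.]
alu36 c [602. 183.] size [37. 92.] long axis deg 177.2 z 36.9 40.3 px [308. 256.  22.  50.]
alu36 c [419. 118.] size [186. 154.] long axis deg 86.6 z 36.7 40.3 px [302. 334. 103.  89.]
jaw46 c [524. 125.] size [162.  56.] long axis deg 86.5 z 47.8 51.8 px [303. 305.  91.  33.]
disc c [ 493. -163.] size [147. 146.] long axis deg 88.3 z 35.9 42.3 px [466. 295.  81.  80.]
ring px 275
ring (233.1378173828125, 236.8024139404297) 21.04964828491211 [0.4354256  0.09993537 0.        ]
ell 233.17428588867188 236.7798309326172 (39.51849365234375, 39.97249984741211) [0.43548901 0.09982718 0.        ]
disc (439.9005126953125, -91.0273208618164) 164.83824157714844
collar c [720.  -6.] size [ 86. 115.] long axis deg 178.1 z 55.0 79.
[... 183 characters left out ...]
z 28.2 36.5 px [414. 152.  84.  45.]
tube c [ 246. -292.] size [134.  44.] long axis deg 40.6 z 20.1 27.2 px [559. 436.  55.  58.]
s-yellow c [439.  96.] size [ 31. 109.] long axis deg 95.7 z 27.0 30.8 px [441. 289.  45.  25.]
s-orange c [530. 187.] size [32. 23.] long axis deg 86.3 z 84.0 97.2 px [469. 314.  16.  23.]
s-alu36 c [497. 127.] size [162. 308.] long axis deg 177.7 z 35.4 39.5 px [431. 273.  97. 106.]
s-alu36 c [511. 100.] size [113.   8.] long axis deg 88.1 z 35.3 40.4 px [427. 305.  41.  27.]
s-jaw46 c [505. 101.] size [110.  18.] long axis deg 86.6 z 44.9 48.0 px [427. 300.  41.  27.]
s-jaw46 c [530. 187.] size [39. 55.] long axis deg 177.3 z 47.4 49.8 px [459. 331.  30.  17.]
```

View pics/crop.png

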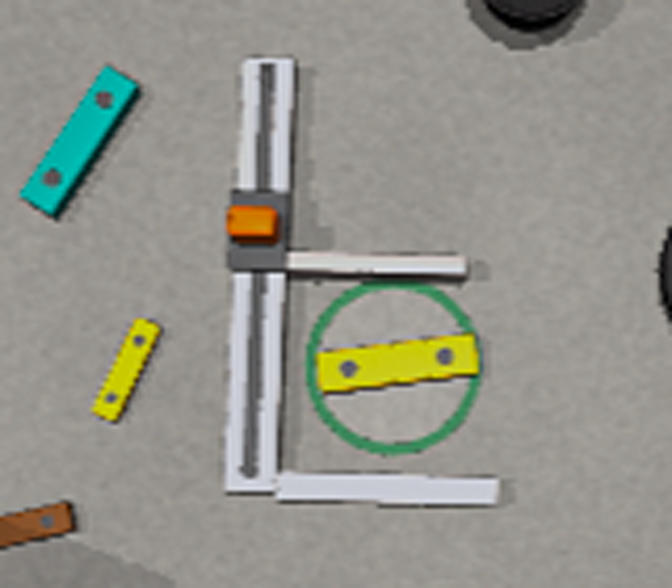

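The larger yellow strip in the nest is confirmed at (395,362) in the crop, 109x27 mm. The nest origin is about (0.4355, 0.100) at yaw -3.2°. The grip top is at z≈0.096, and the jaw joint reads about 0.02. I'm moving toward the grip now.

Call:
{"api": "carry_out", "payload": {"commands": [[1, -0.97, -0.55, 0.1, 0, 0, 0], [1, -0.97, -0.55, 0.1, 0, 0, 0], [1, -0.97, -0.55, 0.1, 0, 0, 0], [1, -0.97, -0.55, 0.1, 0, 0, 0], [1, -0.97, -0.55, 0.1, 0, 0, 0], [1, -0.97, -0.55, 0.1, 0, 0, 0], [1, -0.97, -0.55, 0.1, 0, 0, 0], [1, -0.97, -0.55, 0.1, 0, 0, 0]], "squeeze": 20}}

```text
clock: 0.9
position: [0.4035, 0.3734, 0.1743]
ee_rot: [-0.719, -3.058, 0.001]
force: [0.3, 0.0, 0.1]
width: 0.998
gripper_force: 0.0
```

Call:
{"api": "carry_out", "payload": {"commands": [[1, -0.97, -0.55, 0.1, 0, 0, 0], [1, -0.97, -0.55, 0.1, 0, 0, 0], [1, -0.97, -0.55, 0.1, 0, 0, 0], [1, -0.97, -0.55, 0.1, 0, 0, 0], [1, -0.97, -0.55, 0.1, 0, 0, 0], [1, -0.97, -0.55, 0.1, 0, 0, 0], [1, -0.97, -0.55, 0.1, 0, 0, 0], [1, -0.97, -0.55, 0.1, 0, 0, 0]]}}

```text
clock: 1.7
position: [0.5281, 0.1886, 0.1543]
ee_rot: [-0.719, -3.058, 0.001]
force: [0.7, -0.1, 0.1]
width: 1.001
gripper_force: 0.0
```

Call:
{"api": "carry_out", "payload": {"commands": [[1, 0, 0, 0, 0, 0, 0.97], [1, 0, 0, 0, 0, 0, 0.97], [1, 0, 0, 0, 0, 0, 0.97], [1, 0, 0, 0, 0, 0, 0.97], [1, 0, 0, 0, 0, 0, 0.97], [1, 0, 0, 0, 0, 0, 0.97], [1, 0, 0, 0, 0, 0, 0.97], [1, 0, 0, 0, 0, 0, 0.97]]}}

```text
clock: 2.5
position: [0.5275, 0.1896, 0.1544]
ee_rot: [-1.827, -2.555, 0.001]
force: [-0.3, -0.4, 0.7]
width: 1.0
gripper_force: 0.0
```

Call:
{"api": "carry_out", "payload": {"commands": [[1, 0, 0, 0, 0, 0, 0.97], [1, 0, 0, 0, 0, 0, 0.97], [1, 0, 0, 0, 0, 0, 0.97], [1, 0, 0, 0, 0, 0, 0.97], [1, 0, 0, 0, 0, 0, 0]]}}

```text
clock: 3.0
position: [0.5275, 0.1897, 0.1544]
ee_rot: [-2.283, -2.158, 0.001]
force: [0.6, 0.0, 0.8]
width: 1.002
gripper_force: 0.0
```

```bash
cat >> h.py <<'E'
from scipy.spatial.transform import Rotation as Rn
O=np.array([.4355,.0998]); TH=np.radians(-3.2)
NX=np.array([np.cos(TH),np.sin(TH)]); NY=np.array([-NX[1],NX[0]])
def nest(p): q=np.asarray(p)[:2]-O; return np.array([q@NX,q@NY])
def world(x,y): return O+x*NX+y*NY
def go(x,y,z,psi=None):
    "units still to go in the present tool axes, turn in 0.1 rad"
    s=arm.observe(); R=Rn.from_rotvec(s['ee_rot']).as_matrix(); p=s['position']
    a=np.degrees(np.arctan2(R[1,1],R[0,1])); u=R.T@(np.array([x,y,z])-p)/.025
    print('t',round(float(s['clock']),2),'pos',np.round(p,4),'psi',round(a,2),'tilt',np.round(R[2,:2],4),'shift units',np.round(u,2),
      'turn',None if psi is None else round(-np.radians((psi-a+90)%180-90)/.1,2),'F',np.round(s['force'],1),'w',round(float(s['width']),3),'gf',round(float(s['gripper_force']),1),'nest',np.round(nest(p)*1000,1))
E
python3 -c "
from h import *
go(.528,.187,.06,-3.2)"
```

```text
t 3.0 pos [0.5275 0.1897 0.1544] psi -3.24 tilt [-0.0005 -0.0006] shift units [-0.1   0.03  3.78] turn -0.01 F [0.6 0.  0.8] w 1.002 gf 0.0 nest [86.8 94.9]
```

Call:
{"api": "carry_out", "payload": {"commands": [[1, -0.1, 0, 0.8, 0, 0, 0], [1, 0, 0, 0.8, 0, 0, 0], [1, 0, 0, 0.8, 0, 0, 0], [1, 0, 0, 0.8, 0, 0, 0], [1, 0, 0, 0.5, 0, 0, 0], [1, 0, 0, 0, 0, 0, 0]]}}

```text
clock: 3.6
position: [0.5265, 0.1867, 0.0607]
ee_rot: [-2.279, -2.161, 0.005]
force: [-0.4, -0.2, -0.7]
width: 0.999
gripper_force: 0.0
```

Call:
{"api": "carry_out", "payload": {"commands": [[0, 0, 0, 0, 0, 0, 0], [0, 0, 0, 0, 0, 0, 0], [0, 0, 0, 0, 0, 0, 0], [0, 0, 0, 0, 0, 0, 0], [0, 0, 0, 0, 0, 0, 0], [0, 0, 0, 0, 0, 0, 0], [0, 0, 0, 0, 0, 0, 0], [0, 0, 0, 0, 0, 0, 0]], "squeeze": 20}}

```text
clock: 4.4
position: [0.5276, 0.1872, 0.0622]
ee_rot: [-2.282, -2.159, 0.0]
force: [0.7, 1.0, -0.9]
width: 0.353
gripper_force: 0.0
```

Call:
{"api": "carry_out", "payload": {"commands": [[0, 0, 0, 0, 0, 0, 0], [0, 0, 0, 0, 0, 0, 0], [0, 0, 0, 0, 0, 0, 0], [0, 0, 0, 0, 0, 0, 0]]}}

```text
clock: 4.8
position: [0.5277, 0.1872, 0.0622]
ee_rot: [2.282, 2.159, 0.0]
force: [0.5, -0.5, -1.8]
width: 0.204
gripper_force: 20.0
```

Call:
{"api": "carry_out", "payload": {"commands": [[0, 0, 0.4, 0, 0, 0, 0], [0, 0, 0.4, 0, 0, 0, 0], [0, 0, 0.4, 0, 0, 0, 0], [0, 0, 0.4, 0, 0, 0, 0], [0, 0, 0.4, 0, 0, 0, 0], [0, 0, 0.4, 0, 0, 0, 0], [0, 0, 0.4, 0, 0, 0, 0], [0, 0, 0, 0, 0, 0, 0]]}}

```text
clock: 5.6
position: [0.5997, 0.1832, 0.0622]
ee_rot: [2.281, 2.158, 0.003]
force: [1.3, 0.4, -1.0]
width: 0.206
gripper_force: 20.0
```

```bash
python3 -c "
from h import *
go(*world(.167,.092),.06,-3.2)"
```

```text
t 5.6 pos [0.5997 0.1832 0.0622] psi -3.19 tilt [0.0002 0.0023] shift units [-0.02  0.31  0.09] turn 0.0 F [ 1.3  0.4 -1. ] w 0.206 gf 20.0 nest [159.3  92.4]
```

Call:
{"api": "carry_out", "payload": {"commands": [[0, 0, 0.1, 0, 0, 0, 0], [0, 0, 0.1, 0, 0, 0, 0], [0, 0, 0.1, 0, 0, 0, 0], [0, 0, 0, 0, 0, 0, 0]]}}

```text
clock: 6.0
position: [0.6051, 0.1829, 0.0622]
ee_rot: [2.282, 2.159, 0.0]
force: [-1.0, -0.5, 1.2]
width: 0.212
gripper_force: 20.0
```

Call:
{"api": "carry_out", "payload": {"commands": [[0, 0, 0.1, 0, 0, 0, 0], [0, 0, 0, 0, 0, 0, 0]]}}

```text
clock: 6.2
position: [0.6078, 0.1827, 0.0622]
ee_rot: [2.282, 2.159, 0.0]
force: [-1.1, 0.1, 1.0]
width: 0.206
gripper_force: 20.0
```

Call:
{"api": "carry_out", "payload": {"commands": [[0, 0, 0.1, 0, 0, 0, 0], [0, 0, 0, 0, 0, 0, 0]]}}

```text
clock: 6.4
position: [0.6084, 0.1827, 0.0621]
ee_rot: [-2.28, -2.158, 0.004]
force: [-8.0, -0.7, 6.8]
width: 0.207
gripper_force: 20.0
```

Call:
{"api": "carry_out", "payload": {"commands": [[0, 0, 0.1, 0, 0, 0, 0], [0, 0, 0, 0, 0, 0, 0]]}}

```text
clock: 6.6
position: [0.6083, 0.1828, 0.0619]
ee_rot: [-2.277, -2.156, 0.009]
force: [-15.7, -0.7, 13.1]
width: 0.207
gripper_force: 20.0
```

Call:
{"api": "carry_out", "payload": {"commands": [[0, 0, -0.15, 0, 0, 0, 0], [0.6, 0, 0, 0, 0, 0, 0], [0.6, 0, 0, 0, 0, 0, 0], [0.6, 0, 0, 0, 0, 0, 0], [0.6, 0, 0, 0, 0, 0, 0], [0.6, 0, 0, -0.8, 0, 0, 0], [0.6, 0, 0, -1, 0, 0, 0], [0.6, 0, 0, -1, 0, 0, 0]]}}

```text
clock: 7.4
position: [0.6088, 0.1825, 0.1328]
ee_rot: [2.282, 2.159, -0.001]
force: [0.5, -0.3, 0.7]
width: 0.602
gripper_force: 0.0
```

Run:
```python
from meas import *
d=grab('top'); P=cloud(d); hsv=cv2.cvtColor(d['pixels'],cv2.COLOR_RGB2HSV); H,S,V=[hsv[...,i].astype(int) for i in range(3)]
roi=np.zeros(H.shape,bool); roi[140:290,150:450]=True
rect(P,roi&(H>22)&(H<35)&(S>150),'yellow',.015,.05)
rect(P,roi&(H>5)&(H<20)&(S>180),'orange',.085,.12)
s=grab('scene'); p=cloud(s); h=cv2.cvtColor(s['pixels'],cv2.COLOR_RGB2HSV).astype(int); H,S=h[...,0],h[...,1]
n=np.zeros_like(roi); n[175:260,250:345]=True
rect(p,n&(H>22)&(H<35)&(S>150),'s-yellow',.024,.06);rect(p,n&(H>5)&(H<20)&(S>180),'s-orange',.05,.12)
go(.437,.0955,.12,5.7)
```

```text
yellow c [436.  95.] size [ 27. 109.] long axis deg 95.8 z 28.9 36.1 px [338. 358.  59.  22.]
s-yellow c [436. 134.] size [29. 34.] long axis deg 98.6 z 27.0 29.8 px [469. 302.  17.  11.]
s-orange c [612. 183.] size [32. 21.] long axis deg 76.9 z 84.0 97.4 px [444. 336.  17.  25.]
t 7.5 pos [0.6113 0.1831 0.1358] psi -3.17 tilt [0.0023 0.0056] shift units [-3.89 -6.77  0.59] turn -1.55 F [0.2 0.  0.5] w 0.601 gf 0.0 nest [170.9  93. ]
```

Call:
{"api": "carry_out", "payload": {"commands": [[0.6, -0.49, -0.85, 0, 0, 0, 0], [0.6, -0.49, -0.85, 0, 0, 0, 0], [0.6, -0.49, -0.85, 0, 0, 0, 0], [0.6, -0.49, -0.85, 0, 0, 0, 0], [0.6, -0.49, -0.85, 0, 0, 0, 0], [0.6, -0.49, -0.85, 0, 0, 0, 0], [0.6, -0.49, -0.85, 0, 0, 0, 0], [0.6, -0.49, -0.85, 0, 0, 0, 0]]}}

```text
clock: 8.3
position: [0.4326, 0.0937, 0.1318]
ee_rot: [-2.282, -2.159, 0.0]
force: [0.3, 0.2, 0.1]
width: 0.597
gripper_force: 0.0
```

Call:
{"api": "carry_out", "payload": {"commands": [[0.6, 0, 0, 0.5, 0, 0, -0.78], [0.6, 0, 0, 0.5, 0, 0, -0.78], [0.6, 0, 0, 0.5, 0, 0, 0], [0.6, 0, 0, 0.5, 0, 0, 0], [0.6, 0, 0, 0, 0, 0, 0]]}}

```text
clock: 8.8
position: [0.4325, 0.0938, 0.0808]
ee_rot: [-2.106, -2.33, 0.004]
force: [-0.1, 0.1, 0.3]
width: 0.598
gripper_force: 0.0
```

```bash
python3 -c "
from h import *
go(.4365,.0952,.006,5.75)"
```

```text
t 8.8 pos [0.4325 0.0938 0.0808] psi 5.77 tilt [-0.0009 -0.0025] shift units [0.04 0.17 2.99] turn 0.0 F [-0.1  0.1  0.3] w 0.598 gf 0.0 nest [-2.6 -6.2]
```

Call:
{"api": "carry_out", "payload": {"commands": [[0.6, 0.04, 0.17, 0.6, 0, 0, 0], [0.6, 0, 0, 0.7, 0, 0, 0], [0.6, 0, 0, 0.7, 0, 0, 0], [0.6, 0, 0, 0.6, 0, 0, 0], [0.6, 0, 0, 0.35, 0, 0, 0], [0, 0, 0, 0, 0, 0, 0], [0, 0, 0, 0, 0, 0, 0], [0, 0, 0, 0, 0, 0, 0]]}}

```text
clock: 9.6
position: [0.4384, 0.0958, 0.0092]
ee_rot: [2.106, 2.33, 0.002]
force: [0.2, -0.8, 0.7]
width: 0.385
gripper_force: 0.0
```

Call:
{"api": "carry_out", "payload": {"commands": [[0, 0, 0, 0, 0, 0, 0], [0, 0, 0, 0, 0, 0, 0], [0, 0, 0, 0, 0, 0, 0], [0, 0, 0, 0, 0, 0, 0]]}}

```text
clock: 10.0
position: [0.4378, 0.0957, 0.0086]
ee_rot: [2.107, 2.331, 0.0]
force: [-0.4, -0.9, -0.5]
width: 0.042
gripper_force: 0.0
```

Run:
```python
from h import *
go(.4365,.0952,.006,5.75)
w=grab('wrist'); s=grab('scene'); t=grab('top')
f=lambda i:cv2.cvtColor(i['pixels'],cv2.COLOR_RGB2BGR)
a=cv2.resize(f(w),(400,300)); b=cv2.resize(f(s)[160:256,240:368],(400,300)); c=cv2.resize(f(t)[150:290,150:337],(400,300))
cv2.imwrite('pics/g1.png',np.vstack([np.hstack([a,b]),np.hstack([c,c*0])]))
```

```text
t 10.0 pos [0.4378 0.0957 0.0086] psi 5.78 tilt [0.0001 0.0002] shift units [-0.01 -0.05  0.1 ] turn 0.01 F [-0.4 -0.9 -0.5] w 0.042 gf 0.0 nest [ 2.5 -4. ]
```

View pics/g1.png

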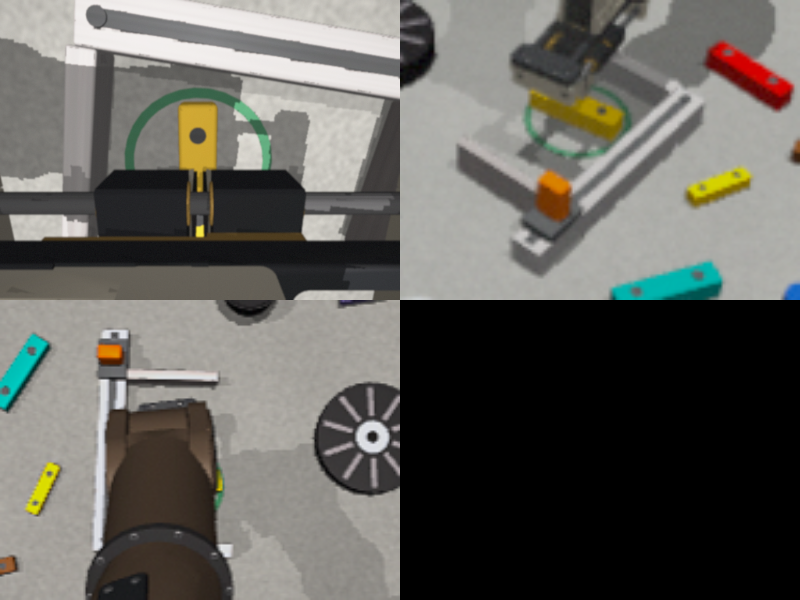

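The wrist view shows the fingers almost shut (190–207, 200) over the strip (198,135), so the grip missed. I'm checking heights with the wrist depth.

Run:
```python
from h import *
w=load('wrist'); z=w['range_z']; v,u=np.mgrid[:384,:512]
c=np.stack([u,v,np.ones_like(u)],-1)@np.linalg.inv(w['mtx']).T*z[...,None]
T=w['tool_from_camera']; p=(c@T[:3,:3].T+T[:3,3])*1000
for n,(a,b) in {'strip':(253,150),'strip2':(253,200),'bench':(253,110),'rail':(300,50),'fing L':(180,240),'fing R':(330,240),'between':(255,295),'between2':(256,280),'padL':(243,260),'padR':(265,260),'mid':(256,262)}.items(): print(n,np.round(p[b,a]),w['pixels'][b,a])
go(.4365,.0952,.006,5.75)
```

```text
strip [ 45.  -1. -19.] [207 168  50]
strip2 [ 16.  -1. -19.] [207 168  53]
bench [65. -2.  9.] [118 116 113]
rail [ 94.  21. -28.] [123 125 126]
fing L [  37.  -18. -119.] [19 19 21]
fing R [  37.   18. -120.] [20 18 22]
between [-44.  -0. -19.] [245 232  73]
between2 [-34.   0. -20.] [96 96 95]
padL [  29.   -3. -114.] [80 72 60]
padR [  30.    2. -116.] [61 61 62]
mid [  28.    0. -114.] [75 73 75]
t 10.15 pos [0.4378 0.0956 0.0085] psi 5.78 tilt [0. 0.] shift units [-0.01 -0.05  0.1 ] turn 0.01 F [ 0.3 -1.4  0.4] w 0.01 gf 0.0 nest [ 2.5 -4. ]
```

Call:
{"api": "carry_out", "payload": {"commands": [[0.6, 0, 0, 0, 0, 0, 0], [0.6, 0, 0, 0, 0, 0, 0], [0.6, 0, 0, 0, 0, 0, 0], [0.6, 0, 0, 0, 0, 0, 0], [0.6, 0, 0, 0, 0, 0, 0], [0.6, 0, 0, 0, 0, 0, 0], [0.6, 0, 0, 0.1, 0, 0, 0], [0.6, 0, 0, 0.1, 0, 0, 0]]}}

```text
clock: 10.95
position: [0.4378, 0.0957, 0.0033]
ee_rot: [2.106, 2.331, 0.0]
force: [-0.5, 1.4, 0.0]
width: 0.591
gripper_force: 0.0
```

Run:
```python
from h import *
go(.4365,.0952,.004,5.75)
w=grab('wrist'); z=w['range_z']; v,u=np.mgrid[:384,:512]
c=np.stack([u,v,np.ones_like(u)],-1)@np.linalg.inv(w['mtx']).T*z[...,None]
T=w['tool_from_camera']; p=(c@T[:3,:3].T+T[:3,3])*1000
print(np.round(T,3))
h=cv2.cvtColor(w['pixels'],cv2.COLOR_RGB2HSV); m=(h[...,0]>18)&(h[...,0]<35)&(h[...,1]>130)&(p[...,2]>-26)&(p[...,2]<-8)
q=p[m]; print(len(q),np.round(np.percentile(q,[2,50,98],axis=0)))
s=grab('scene'); cv2.imwrite('pics/g2.png',cv2.cvtColor(np.hstack([cv2.resize(w['pixels'],(400,300)),cv2.resize(s['pixels'][175:225,270:337],(400,300),interpolation=cv2.INTER_CUBIC)]),cv2.COLOR_RGB2BGR))
```

```text
t 10.95 pos [0.4378 0.0957 0.0033] psi 5.78 tilt [0.0001 0.0002] shift units [-0.01 -0.06 -0.03] turn 0.01 F [-0.5  1.4  0. ] w 0.591 gf 0.0 nest [ 2.6 -4. ]
[[-0.001 -0.967 -0.254  0.068]
 [ 1.    -0.001 -0.001  0.   ]
 [ 0.001 -0.254  0.967 -0.19 ]
 [ 0.     0.     0.     1.   ]]
6160 [[-44. -15. -26.]
 [ 18.  -1. -24.]
 [ 54.  11. -22.]]
```

View pics/g2.png

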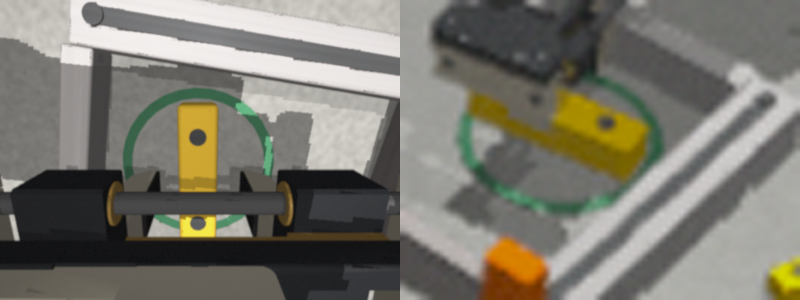

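The fingers straddle the strip, with finger sides at (145,190) and (245,190) and the strip centred at (198,140). The TCP is now 5 mm lower, so I'm closing again.

Call:
{"api": "carry_out", "payload": {"commands": [[0, 0, 0, 0, 0, 0, 0], [0, 0, 0, 0, 0, 0, 0], [0, 0, 0, 0, 0, 0, 0], [0, 0, 0, 0, 0, 0, 0], [0, 0, 0, 0, 0, 0, 0], [0, 0, 0, 0, 0, 0, 0]], "squeeze": 20}}

```text
clock: 11.65
position: [0.4378, 0.0957, 0.0035]
ee_rot: [2.106, 2.331, 0.0]
force: [-0.0, 0.0, 0.2]
width: 0.128
gripper_force: 0.0
```

Run:
```python
from h import *
w=load('wrist'); v,u=np.mgrid[:384,:512]
def tool(w):
    c=np.stack([u,v,np.ones_like(u)],-1)@np.linalg.inv(w['mtx']).T*w['range_z'][...,None]; T=w['tool_from_camera']; return (c@T[:3,:3].T+T[:3,3])*1000
p=tool(w)
for a in (170,178,186,194,200): print(a,[tuple(np.round(p[b,a]).astype(int)) for b in (215,225,235,245,255,262,275,285,295)])
# scene: points near fingers in tool frame
s=load('scene'); P=cloud(s); st=arm.observe(); R=Rn.from_rotvec(st['ee_rot']).as_matrix()
q=(P-np.array([.4378,.0957,.0033]))@R*1000
m=(abs(q[...,0])<25)&(abs(q[...,1])<75)&(q[...,2]>-100)
hh=cv2.cvtColor(s['pixels'],cv2.COLOR_RGB2HSV)
for b in range(175,222,2):
    print(b,[(tuple(np.round(q[b,a]).astype(int)),int(hh[b,a,0])) for a in range(276,312,7) if m[b,a]])
w2=grab('wrist'); cv2.imwrite('pics/g3.png',cv2.cvtColor(w2['pixels'],cv2.COLOR_RGB2BGR)); go(.4365,.0952,.004,5.75)
```

```text
170 [(np.int64(0), np.int64(-55), np.int64(3)), (np.int64(12), np.int64(-42), np.int64(-45)), (np.int64(12), np.int64(-38), np.int64(-58)), (np.int64(32), np.int64(-23), np.int64(-111)), (np.int64(31), np.int64(-22), np.int64(-115)), (np.int64(30), np.int64(-22), np.int64(-116)), (np.int64(11), np.int64(-30), np.int64(-91)), (np.int64(8), np.int64(-30), np.int64(-92)), (np.int64(5), np.int64(-29), np.int64(-94))]
178 [(np.int64(0), np.int64(-50), np.int64(1)), (np.int64(12), np.int64(-38), np.int64(-46)), (np.int64(11), np.int64(-35), np.int64(-57)), (np.int64(32), np.int64(-21), np.int64(-111)), (np.int64(30), np.int64(-20), np.int64(-114)), (np.int64(29), np.int64(-20), np.int64(-115)), (np.int64(6), np.int64(-30), np.int64(-82)), (np.int64(3), np.int64(-29), np.int64(-84)), (np.int64(-2), np.int64(-30), np.int64(-84))]
186 [(np.int64(0), np.int64(-45), np.int64(3)), (np.int64(12), np.int64(-34), np.int64(-46)), (np.int64(12), np.int64(-31), np.int64(-58)), (np.int64(31), np.int64(-19), np.int64(-110)), (np.int64(31), np.int64(-18), np.int64(-115)), (np.int64(29), np.int64(-18), np
[... 2278 characters left out ...]
(np.int64(-4), np.int64(34), np.int64(4)), 0), ((np.int64(16), np.int64(19), np.int64(5)), 23)]
205 [((np.int64(-20), np.int64(56), np.int64(4)), 68), ((np.int64(2), np.int64(45), np.int64(2)), 45), ((np.int64(21), np.int64(28), np.int64(6)), 15)]
207 [((np.int64(-16), np.int64(62), np.int64(7)), 15), ((np.int64(6), np.int64(52), np.int64(3)), 72)]
209 [((np.int64(-10), np.int64(73), np.int64(4)), 20), ((np.int64(12), np.int64(62), np.int64(2)), 68)]
211 [((np.int64(15), np.int64(67), np.int64(6)), 23)]
213 []
215 []
217 []
219 []
221 []
t 11.7 pos [0.4378 0.0957 0.0035] psi 5.78 tilt [0.0001 0.0001] shift units [-0.01 -0.05 -0.02] turn 0.01 F [-0.3 -0.7 -0.3] w 0.089 gf 0.0 nest [ 2.5 -4. ]
```

View pics/g3.png

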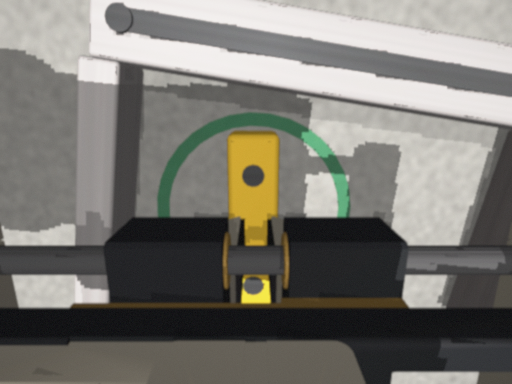

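The fingers (237,230) and (277,230) sit in front of and above the strip, so they end higher than the stated TCP. I'm measuring where their tips really are.

Run:
```python
from h import *
v,u=np.mgrid[:384,:512]
w=grab('wrist')
c=np.stack([u,v,np.ones_like(u)],-1)@np.linalg.inv(w['mtx']).T*w['range_z'][...,None]; T=w['tool_from_camera']; p=(c@T[:3,:3].T+T[:3,3])*1000
for a in (236,240,276,280): print(a,[(b,np.round(p[b,a]).astype(int).tolist()) for b in range(208,250,3)])
s=grab('scene'); P=cloud(s); st=arm.observe(); R=Rn.from_rotvec(st['ee_rot']).as_matrix()
q=(P-st['position'])@R*1000
V=s['pixels'].astype(int); sat=V.max(-1)-V.min(-1)
m=(abs(q[...,0])<16)&(abs(q[...,1])<40)&(q[...,2]>-80)&(q[...,2]<-8)&(sat<60)
for b,a in np.argwhere(m)[::3]: print((b,a),np.round(q[b,a]).astype(int).tolist(),V[b,a].tolist())
```

```text
236 [(208, [13, -11, -24]), (211, [12, -11, -25]), (214, [10, -11, -24]), (217, [8, -11, -25]), (220, [12, -10, -38]), (223, [12, -10, -43]), (226, [12, -10, -46]), (229, [12, -9, -50]), (232, [12, -9, -54]), (235, [35, -5, -112]), (238, [34, -5, -111]), (241, [33, -5, -112]), (244, [32, -5, -111]), (247, [32, -5, -112])]
240 [(208, [14, -9, -25]), (211, [12, -9, -25]), (214, [10, -9, -25]), (217, [12, -8, -35]), (220, [12, -8, -40]), (223, [12, -8, -43]), (226, [12, -8, -47]), (229, [12, -7, -50]), (232, [11, -7, -53]), (235, [12, -7, -57]), (238, [12, -7, -60]), (241, [12, -7, -64]), (244, [12, -7, -68]), (247, [32, -4, -112])]
276 [(208, [13, 11, -23]), (211, [12, 11, -24]), (214, [10, 11, -24]), (217, [8, 11, -24]), (220, [12, 10, -38]), (223, [12, 10, -42]), (226, [12, 10, -47]), (229, [12, 10, -51]), (232, [35, 6, -109]), (235, [35, 6, -111]), (238, [34, 5, -112]), (241, [34, 5, -114]), (244, [35, 5, -116]), (247, [33, 5, -115])]
280 [(208, [5, 16, 2]), (211, [2, 16, 3]), (214, [1, 16, 3]), (217, [37, 7, -102]), (220, [36, 7, -104]), (223, [37, 7, -108]), (226, [37, 7, -110]), (229, [37, 6, -113]), (232, [37, 6, -114]), (235, [38, 6, -118]), (238, [36, 6, -116]), (241, [36, 6, -117]), (244, [35, 6, -117]), (247, [34, 6, -117])]
(np.int64(184), np.int64(300)) [10, -6, -63] [79, 76, 66]
(np.int64(185), np.int64(301)) [12, -10, -56] [96, 92, 84]
(np.int64(186), np.int64(300)) [11, -5, -54] [88, 86, 79]
(np.int64(187), np.int64(299)) [7, -7, -46] [75, 73, 67]
(np.int64(188), np.int64(297)) [10, 17, -62] [93, 93, 82]
(np.int64(188), np.int64(300)) [11, -6, -44] [92, 88, 79]
(np.int64(189), np.int64(298)) [12, 11, -53] [96, 92, 85]
(np.int64(190), np.int64(296)) [8, 18, -53] [100, 98, 88]
(np.int64(190), np.int64(299)) [9, -4, -35] [79, 76, 65]
(np.int64(191), np.int64(298)) [11, 8, -42] [85, 81, 71]
```

The true fingertips end about 33–34 mm above the reported TCP; both cameras agree. I'll offset z by that from here on: open, go 28 mm lower and close.

Call:
{"api": "carry_out", "payload": {"commands": [[0.6, 0, 0, 0, 0, 0, 0], [0.6, 0, 0, 0, 0, 0, 0], [0.6, 0, 0, 0, 0, 0, 0], [0.6, 0, 0, 0, 0, 0, 0], [0.6, 0, 0, 0, 0, 0, 0], [0.6, 0, 0, 0.4, 0, 0, 0], [0.6, 0, 0, 0.4, 0, 0, 0], [0.6, 0, 0, 0.3, 0, 0, 0]]}}

```text
clock: 12.6
position: [0.4373, 0.0955, -0.0252]
ee_rot: [-2.106, -2.33, 0.001]
force: [-0.1, 0.5, 0.3]
width: 0.596
gripper_force: 0.0
```

Call:
{"api": "carry_out", "payload": {"commands": [[0, 0, 0, 0, 0, 0, 0], [0, 0, 0, 0, 0, 0, 0], [0, 0, 0, 0, 0, 0, 0], [0, 0, 0, 0, 0, 0, 0], [0, 0, 0, 0, 0, 0, 0], [0, 0, 0, 0, 0, 0, 0]]}}

```text
clock: 13.2
position: [0.4379, 0.0957, -0.0238]
ee_rot: [2.106, 2.331, 0.001]
force: [-0.7, -0.1, 1.8]
width: 0.302
gripper_force: 20.0
```

Call:
{"api": "carry_out", "payload": {"commands": [[0, 0, 0, -0.3, 0, 0, 0], [0, 0, 0, -0.5, 0, 0, 0], [0, 0, 0, -0.8, 0, 0, 0], [0, 0, 0, -0.8, 0, 0, 0], [0, 0, 0, -0.8, 0, 0, 0], [0, 0, 0, 0, 0, 0, 0]], "squeeze": 30}}

```text
clock: 13.8
position: [0.4393, 0.0961, 0.0584]
ee_rot: [2.106, 2.329, 0.006]
force: [0.3, -0.1, -1.1]
width: 0.302
gripper_force: 30.0
```

Call:
{"api": "carry_out", "payload": {"commands": [[0, -0.4, 0.05, 0, 0, 0, 0], [0, -0.8, 0.05, 0, 0, 0, 0], [0, -0.9, 0.05, 0, 0, 0, 0], [0, -0.9, 0.05, 0, 0, 0, 0], [0, -0.9, 0.05, 0, 0, 0, 0], [0, -0.9, 0.05, 0, 0, 0, 0], [0, -0.9, 0.05, 0, 0, 0, 0], [0, -0.9, 0.05, 0, 0, 0, 0]]}}

```text
clock: 14.6
position: [0.4634, -0.0693, 0.055]
ee_rot: [-2.106, -2.329, 0.002]
force: [0.9, 0.0, -1.9]
width: 0.306
gripper_force: 30.0
```

Call:
{"api": "carry_out", "payload": {"commands": [[0, -0.9, 0.05, 0, 0, 0, 0], [0, -0.9, 0.05, 0, 0, 0, 0], [0, -0.9, 0.05, 0, 0, 0, 0], [0, -0.9, 0.05, 0, 0, 0, 0], [0, -0.9, 0.05, 0, 0, 0, 0], [0, -0.9, 0.05, 0, 0, 0, 0], [0, -0.9, 0.05, 0, 0, 0, 0], [0, -0.9, 0.05, 0, 0, 0, 0]]}}

```text
clock: 15.4
position: [0.4912, -0.2471, 0.0547]
ee_rot: [-2.106, -2.329, 0.002]
force: [1.0, 0.1, -0.8]
width: 0.304
gripper_force: 30.0
```

Call:
{"api": "carry_out", "payload": {"commands": [[0, -0.9, 0.05, 0, 0, 0, 0], [0, -0.9, 0.05, 0, 0, 0, 0], [0, -0.9, 0.05, 0, 0, 0, 0], [0, -0.9, 0.05, 0, 0, 0, 0], [0, -0.9, 0.05, 0, 0, 0, 0], [0, -0.9, 0.05, 0, 0, 0, 0], [0, -0.9, 0.05, 0, 0, 0, 0], [0, 0, 0, 0, 0, 0, 0]]}}

```text
clock: 16.2
position: [0.5148, -0.4058, 0.0546]
ee_rot: [-2.111, -2.326, 0.004]
force: [0.1, 0.3, -1.6]
width: 0.3
gripper_force: 30.0
```

```bash
python3 -c "
from h import *
go(.518,-.408,-.016,4.8)"
```

```text
t 16.2 pos [ 0.5148 -0.4058  0.0546] psi 5.55 tilt [-0.0016 -0.0021] shift units [-0.1   0.12  2.82] turn 0.13 F [ 0.1  0.3 -1.6] w 0.3 gf 30.0 nest [ 107.4 -500.4]
```

Call:
{"api": "carry_out", "payload": {"commands": [[0, -0.1, 0.12, 0.5, 0, 0, 0.1], [0, 0, 0, 0.7, 0, 0, 0], [0, 0, 0, 0.7, 0, 0, 0], [0, 0, 0, 0.5, 0, 0, 0], [0, 0, 0, 0.3, 0, 0, 0], [0, 0, 0, 0.15, 0, 0, 0], [0, 0, 0, 0, 0, 0, 0]]}}

```text
clock: 16.9
position: [0.5201, -0.4034, -0.0157]
ee_rot: [-2.118, -2.32, 0.0]
force: [0.0, -0.0, -1.0]
width: 0.303
gripper_force: 30.0
```

Call:
{"api": "carry_out", "payload": {"commands": [[0.6, 0, 0, 0, 0, 0, 0], [0.6, 0, 0, 0, 0, 0, 0], [0.6, 0, 0, 0, 0, 0, 0], [0.6, 0, 0, 0, 0, 0, 0], [0.6, 0, 0, -0.6, 0, 0, 0], [0.6, 0, 0, -0.8, 0, 0, 0], [0.6, 0, 0, -0.8, 0, 0, 0], [0.6, 0, 0, -0.8, 0, 0, 0]]}}

```text
clock: 17.7
position: [0.5204, -0.4039, 0.0617]
ee_rot: [2.118, 2.319, 0.0]
force: [1.3, 0.1, -1.4]
width: 0.602
gripper_force: 0.0
```

Run:
```python
from meas import *
go(.509,-.247,.06,10.7)
d=grab('top'); P=cloud(d); hsv=cv2.cvtColor(d['pixels'],cv2.COLOR_RGB2HSV); H,S,V=[hsv[...,i].astype(int) for i in range(3)]
k=np.zeros(H.shape,bool); k[160:245,285:440]=True
s=grab('scene'); p=cloud(s); h=cv2.cvtColor(s['pixels'],cv2.COLOR_RGB2HSV).astype(int)
n=np.zeros_like(k); n[120:200,140:260]=True
rect(p,n&(h[...,0]>22)&(h[...,0]<35)&(h[...,1]>150),'s-yellow',.0,.08)
rect(p,n&(h[...,0]>100)&(h[...,0]<125)&(h[...,1]>150),'s-tray',.03,.06)
# disc: outline of dark top in the top view, circle fit on plane z=.035
k=np.zeros(H.shape,np.uint8); k[180:245,290:355]=1
m=(k>0)&(P[...,2]>.018)&(P[...,2]<.06)
n_,l,st,cc=cv2.connectedComponentsWithStats(m.astype(np.uint8)); i=1+np.argmax(st[1:,4])
c=max(cv2.findContours((l==i).astype(np.uint8),0,1)[0],key=len); e=cv2.fitEllipse(c); print('top disc px',e,ray(d,*e[0],.035))
m=(p[...,2]>.03)&(p[...,2]<.045); z=np.zeros_like(m); z[150:195,200:258]=m[150:195,200:258]
q=p[z]; print('s-disc',np.round(np.percentile(q[:,:2],[1,50,99],axis=0),3), (np.percentile(q[:,:2],1,axis=0)+np.percentile(q[:,:2],99,axis=0))/2)
```

```text
t 17.7 pos [ 0.5204 -0.4039  0.0617] psi 5.2 tilt [-0.0006  0.0007] shift units [6.29 0.12 0.07] turn -0.96 F [ 1.3  0.1 -1.4] w 0.602 gf 0.0 nest [ 112.9 -498.1]
s-yellow c [ 512. -415.] size [ 56. 133.] long axis deg 94.8 z 29.7 34.2 px [266. 225.  38.  23.]
s-tray c [ 551. -582.] size [70. 20.] long axis deg 7.4 z 47.8 59.2 px [219. 200.  22.  22.]
s-tray c [ 520. -409.] size [216. 153.] long axis deg 4.6 z 35.7 41.7 px [234. 206.  97.  61.]
top disc px ((323.49237060546875, 214.06027221679688), (50.76902770996094, 51.51304244995117), 103.87801361083984) [ 0.4917602  -0.16267922  0.035     ]
s-disc [[ 0.425 -0.236]
 [ 0.498 -0.16 ]
 [ 0.567 -0.094]] [ 0.49589844 -0.16489818]
```

Call:
{"api": "carry_out", "payload": {"commands": [[1, 0, 0, 0, 0, 0, -0.96], [1, 0.84, 0.1, 0, 0, 0, 0], [1, 0.84, 0.1, 0, 0, 0, 0], [1, 0.84, 0.1, 0, 0, 0, 0], [1, 0.84, 0.1, 0, 0, 0, 0], [1, 0.84, 0.1, 0, 0, 0, 0], [1, 0.84, 0.1, 0, 0, 0, 0], [1, 0.84, 0.1, 0, 0, 0, 0]]}}

```text
clock: 18.6
position: [0.5099, -0.255, 0.0599]
ee_rot: [2.004, 2.419, 0.0]
force: [-0.0, -0.3, 0.9]
width: 1.0
gripper_force: 0.0
```

Call:
{"api": "carry_out", "payload": {"commands": [[1, 0, 0, 0.5, 0, 0, 0], [1, 0, 0, 0.7, 0, 0, 0], [1, 0, 0, 0.7, 0, 0, 0], [1, 0, 0, 0.7, 0, 0, 0], [1, 0, 0, 0.5, 0, 0, 0], [1, 0, 0, 0.2, 0, 0, 0], [1, 0, 0, 0, 0, 0, 0]]}}

```text
clock: 19.3
position: [0.5097, -0.2561, -0.0234]
ee_rot: [-2.004, -2.418, 0.001]
force: [0.0, -0.5, 0.1]
width: 0.999
gripper_force: 0.0
```

Run:
```python
from h import *
go(.5107,-.2569,-.022,10.7)
st=arm.observe(); R=Rn.from_rotvec(st['ee_rot']).as_matrix()
w=grab('wrist'); v,u=np.mgrid[:384,:512]
c=np.stack([u,v,np.ones_like(u)],-1)@np.linalg.inv(w['mtx']).T*w['range_z'][...,None]; T=w['tool_from_camera']; p=c@T[:3,:3].T+T[:3,3]
P=p@R.T+st['position']
m=(P[...,2]>.028)&(P[...,2]<.042)&(p[...,0]>.0)&(abs(p[...,1])<.09)
q=(P[m][:,:2]*1000).astype(np.float32); print(len(q)); print('disc minEnc',cv2.minEnclosingCircle(cv2.convexHull(q)), 'tool extents',np.round(np.percentile(p[m],[1,99],axis=0)*1000))
cv2.imwrite('pics/p1.png',cv2.cvtColor(w['pixels'],cv2.COLOR_RGB2BGR))
```

```text
t 19.3 pos [ 0.5097 -0.2561 -0.0234] psi 10.68 tilt [ 0.0005 -0.001 ] shift units [-0.04  0.04 -0.05] turn -0.0 F [ 0.  -0.5  0.1] w 0.999 gf 0.0 nest [  93.9 -351.2]
68920
disc minEnc ((497.8711242675781, -191.5986328125), 83.79978942871094) tool extents [[ 12. -70. -62.]
 [106.  71. -57.]]
```

View pics/p1.png

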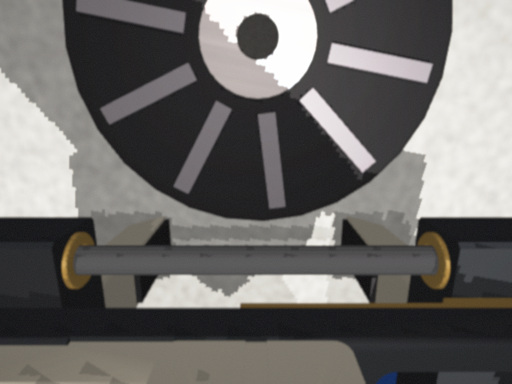

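The disc is ahead and centred between the fingers, with its rim bottom at (258,219) and the fingers at (140,245) and (375,245). I'm pushing.

Call:
{"api": "carry_out", "payload": {"commands": [[1, 0.3, 0, 0, 0, 0, 0], [1, 0.3, 0, 0, 0, 0, 0], [1, 0.3, 0, 0, 0, 0, 0], [1, 0.3, 0, 0, 0, 0, 0], [1, 0.3, 0, 0, 0, 0, 0], [1, 0.4, 0, 0, 0, 0, 0], [1, 0.4, 0, 0, 0, 0, 0], [1, 0.4, 0, 0, 0, 0, 0]]}}

```text
clock: 20.15
position: [0.4977, -0.189, -0.0226]
ee_rot: [2.004, 2.418, 0.0]
force: [0.5, -3.6, 2.4]
width: 1.002
gripper_force: 2.1
```

Call:
{"api": "carry_out", "payload": {"commands": [[1, 0.4, 0, 0, 0, 0, 0], [1, 0.4, 0, 0, 0, 0, 0], [1, 0.4, 0, 0, 0, 0, 0], [1, 0.4, 0, 0, 0, 0, 0], [1, 0.4, 0, 0, 0, 0, 0], [1, 0.4, 0, 0, 0, 0, 0], [1, 0.3, 0, 0, 0, 0, 0], [1, 0.2, 0, 0, 0, 0, 0]]}}

```text
clock: 20.95
position: [0.4838, -0.1174, -0.0228]
ee_rot: [-2.003, -2.419, -0.0]
force: [0.6, -3.8, 1.7]
width: 0.998
gripper_force: 2.4
```

```bash
cat > disc.py <<'E'
from h import *
def disc():
    st=arm.observe(); R=Rn.from_rotvec(st['ee_rot']).as_matrix()
    w=grab('wrist'); v,u=np.mgrid[:384,:512]
    c=np.stack([u,v,np.ones_like(u)],-1)@np.linalg.inv(w['mtx']).T*w['range_z'][...,None]; T=w['tool_from_camera']; p=c@T[:3,:3].T+T[:3,3]
    P=p@R.T+st['position']; px=w['pixels'].astype(int)
    m=((P[...,2]>.024)&(P[...,2]<.045)&(p[...,0]>.014)&(px.max(-1)<60)).astype(np.uint8); m=cv2.morphologyEx(m,cv2.MORPH_OPEN,np.ones((5,5),np.uint8))
    n,l,s,_=cv2.connectedComponentsWithStats(m); i=1+np.argmax(s[1:,4]); cs=max(cv2.findContours((l==i).astype(np.uint8),0,1)[0],key=len)[:,0]
    hull=cv2.convexHull(cs)[:,0]; h=np.array([a for a in cs if abs(cv2.pointPolygonTest(hull.astype(np.float32),(float(a[0]),float(a[1])),True))<2 and 3<a[0]<508 and 3<a[1]<380])
    q=P[h[:,1],h[:,0]][:,:2]; A=np.c_[2*q,np.ones(len(q))]; x=np.linalg.lstsq(A,(q**2).sum(1),rcond=None)[0]
    print('wrist circle',np.round(x[:2]*1000,1),'r',np.round(1000*np.sqrt(x[2]+x[0]**2+x[1]**2),1),'nest',np.round(nest(x[:2])*1000,1),len(q))
E
python3 - <<'E'
from disc import *
go(.4567,.0296,-.022,10.7)
disc()
s=grab('scene'); p=cloud(s); px=s['pixels'].astype(int)
m=((p[...,2]>.03)&(p[...,2]<.042)&(px.max(-1)<75)); m[:150]=0;m[240:]=0;m[:,:215]=0;m[:,330:]=0
m=m.astype(np.uint8); n,l,st,_=cv2.connectedComponentsWithStats(m); i=1+np.argmax(st[1:,4]); q=p[l==i]
lo,hi=np.percentile(q[:,:2],[1,99],axis=0); print('scene',st[i],np.round(lo,3),np.round(hi,3))
E
```

```text
t 20.95 pos [ 0.4838 -0.1174 -0.0228] psi 10.75 tilt [ 0.0003 -0.0003] shift units [ 5.98  0.03 -0.03] turn 0.01 F [ 0.6 -3.8  1.7] w 0.998 gf 2.4 nest [  60.4 -214.1]
wrist circle [469.3 -42.1] r 72.8 nest [  41.7 -139.8] 627
scene [239 165  40  30 624] [ 0.403 -0.12 ] [0.544 0.023]
```

Call:
{"api": "carry_out", "payload": {"commands": [[1, 0.4, 0, 0, 0, 0, 0], [1, 0.4, 0, 0, 0, 0, 0], [1, 0.4, 0, 0, 0, 0, 0], [1, 0.4, 0, 0, 0, 0, 0], [1, 0.4, 0, 0, 0, 0, 0], [1, 0.4, 0, 0, 0, 0, 0], [1, 0.4, 0, 0, 0, 0, 0], [1, 0.3, 0, 0, 0, 0, 0]]}}

```text
clock: 21.85
position: [0.4693, -0.041, -0.0229]
ee_rot: [-2.003, -2.419, 0.0]
force: [-0.1, -1.5, -1.6]
width: 1.0
gripper_force: 1.2
```

Call:
{"api": "carry_out", "payload": {"commands": [[1, 0.4, 0, 0, 0, 0, 0], [1, 0.4, 0, 0, 0, 0, 0], [1, 0.4, 0, 0, 0, 0, 0], [1, 0.3, 0, 0, 0, 0, 0], [1, 0.2, 0, 0, 0, 0, 0], [1, 0.1, 0, 0, 0, 0, 0], [1, 0, 0, 0, 0, 0, 0]]}}

```text
clock: 22.55
position: [0.4613, 0.0025, -0.0228]
ee_rot: [-2.004, -2.419, -0.0]
force: [0.4, -0.3, 1.1]
width: 1.0
gripper_force: 0.0
```

Run:
```python
from disc import *
go(.4567,.0296,-.022,10.7)
disc()
```

```text
t 22.55 pos [ 0.4613  0.0025 -0.0228] psi 10.74 tilt [ 0.0003 -0.0001] shift units [ 1.1   0.02 -0.03] turn 0.01 F [ 0.4 -0.3  1.1] w 1.0 gf 0.0 nest [ 31.2 -95.7]
wrist circle [446.5  78. ] r 73.0 nest [ 12.2 -21.2] 618
```

Call:
{"api": "carry_out", "payload": {"commands": [[1, 0.2, 0, 0, 0, 0, 0], [1, 0.2, 0, 0, 0, 0, 0], [1, 0.2, 0, 0, 0, 0, 0], [1, 0.1, 0, 0, 0, 0, 0], [1, 0.1, 0, 0, 0, 0, 0], [1, 0.1, 0, 0, 0, 0, 0]]}}

```text
clock: 23.2
position: [0.4573, 0.0242, -0.0227]
ee_rot: [2.004, 2.419, 0.0]
force: [0.8, -3.4, 1.3]
width: 0.998
gripper_force: 1.5
```

Call:
{"api": "carry_out", "payload": {"commands": [[1, 0.1, 0, 0, 0, 0, 0], [1, 0.05, 0, 0, 0, 0, 0], [1, 0, 0, 0, 0, 0, 0]]}}

```text
clock: 23.5
position: [0.4565, 0.0281, -0.0228]
ee_rot: [-2.004, -2.419, -0.0]
force: [0.2, -1.6, 2.1]
width: 0.998
gripper_force: 0.9
```

Call:
{"api": "carry_out", "payload": {"commands": [[1, 0.1, 0, 0, 0, 0, 0], [1, 0, 0, 0, 0, 0, 0]]}}

```text
clock: 23.7
position: [0.4561, 0.03, -0.0227]
ee_rot: [2.005, 2.418, -0.0]
force: [0.5, -4.1, 1.9]
width: 1.001
gripper_force: 2.1
```

Call:
{"api": "carry_out", "payload": {"commands": [[1, 0.08, 0, 0, 0, 0, 0], [1, 0, 0, 0, 0, 0, 0]]}}

```text
clock: 23.9
position: [0.456, 0.0302, -0.0227]
ee_rot: [2.005, 2.416, -0.002]
force: [3.5, -11.1, 0.2]
width: 1.001
gripper_force: 5.1
```

Call:
{"api": "carry_out", "payload": {"commands": [[1, 0.08, 0, 0, 0, 0, 0], [1, 0, 0, 0, 0, 0, 0]]}}

```text
clock: 24.1
position: [0.4557, 0.0303, -0.0227]
ee_rot: [2.006, 2.413, -0.003]
force: [2.4, -17.8, 1.0]
width: 1.003
gripper_force: 8.3
```

Call:
{"api": "carry_out", "payload": {"commands": [[1, -0.2, 0, 0, 0, 0, 0], [1, -0.6, 0, 0, 0, 0, 0], [1, -0.8, 0, 0, 0, 0, 0], [1, 0, 0, -0.9, 0, 0, 0], [1, 0, 0, -0.9, 0, 0, 0], [1, 0, 0, -0.9, 0, 0, 0], [1, 0, 0, -0.9, 0, 0, 0.8], [1, 0, 0, -0.9, 0, 0, 0.8]]}}

```text
clock: 24.9
position: [0.4621, -0.0042, 0.0905]
ee_rot: [-2.193, -2.248, -0.0]
force: [0.5, 0.6, 1.1]
width: 1.002
gripper_force: 0.0
```

Call:
{"api": "carry_out", "payload": {"commands": [[1, 0, 0, 0, 0, 0, 0.83], [1, 0, 0, 0, 0, 0, 0]]}}

```text
clock: 25.1
position: [0.4628, -0.004, 0.0901]
ee_rot: [-2.283, -2.158, -0.002]
force: [0.8, -1.1, -0.6]
width: 0.997
gripper_force: 0.0
```

Run:
```python
from disc import *
go(.6083,.1823,.09,-3.2)
disc()
```

```text
t 25.1 pos [ 0.4628 -0.004   0.0901] psi -3.21 tilt [0.0012 0.0005] shift units [7.77 5.39 0.02] turn -0.0 F [ 0.8 -1.1 -0.6] w 0.997 gf 0.0 nest [  33.  -102.1]
wrist circle [435.3  89.5] r 64.9 nest [  0.4 -10.3] 339
```

Call:
{"api": "carry_out", "payload": {"commands": [[1, 0.97, 0.67, 0, 0, 0, 0], [1, 0.97, 0.67, 0, 0, 0, 0], [1, 0.97, 0.67, 0, 0, 0, 0], [1, 0.97, 0.67, 0, 0, 0, 0], [1, 0.97, 0.67, 0, 0, 0, 0], [1, 0.97, 0.67, 0, 0, 0, 0], [1, 0.97, 0.67, 0, 0, 0, 0], [1, 0.97, 0.67, 0, 0, 0, 0]]}}

```text
clock: 25.95
position: [0.607, 0.1823, 0.0885]
ee_rot: [-2.278, -2.161, 0.003]
force: [-0.2, -0.9, -1.0]
width: 1.003
gripper_force: 0.0
```

Call:
{"api": "carry_out", "payload": {"commands": [[1, 0, 0, 0, 0, 0, 0]]}}

```text
clock: 26.05
position: [0.6081, 0.1858, 0.0882]
ee_rot: [-2.274, -2.165, -0.001]
force: [-0.3, 0.8, -1.4]
width: 1.003
gripper_force: 0.0
```

Run:
```python
from meas import *
go(.6083,.1823,.028,-3.2)
st=arm.observe(); R=Rn.from_rotvec(st['ee_rot']).as_matrix(); s=grab('scene'); p=cloud(s); px=s['pixels'].astype(int)
w=grab('wrist'); v,u=np.mgrid[:384,:512]
c=np.stack([u,v,np.ones_like(u)],-1)@np.linalg.inv(w['mtx']).T*w['range_z'][...,None]; T=w['tool_from_camera']; q=c@T[:3,:3].T+T[:3,3]
h=cv2.cvtColor(w['pixels'],cv2.COLOR_RGB2HSV); m=(h[...,0]>3)&(h[...,0]<20)&(h[...,1]>170)&(q[...,2]+0>-.03); print('orange in tool',m.sum(),np.round(np.percentile(q[m],[2,50,98],axis=0)*1000) if m.any() else '')
hh=cv2.cvtColor(s['pixels'],cv2.COLOR_RGB2HSV); o=(hh[...,0]>5)&(hh[...,0]<20)&(hh[...,1]>180); o[:,:250]=0;o[:,345:]=0;o[:175]=0;o[260:]=0
rect(p,o,'s-orange',.05,.12)
m=((p[...,2]>.03)&(p[...,2]<.042)&(px.max(-1)<75)); m[:150]=0;m[240:]=0;m[:,:215]=0;m[:,330:]=0
n,l,t,_=cv2.connectedComponentsWithStats(m.astype(np.uint8)); i=1+np.argmax(t[1:,4]); z=p[l==i]
N=np.c_[(z[:,:2]-O)@NX,(z[:,:2]-O)@NY]*1000; print('disc nest extents',np.round(np.percentile(N,[1,99],axis=0),1),t[i,4])
```

```text
t 26.05 pos [0.6081 0.1858 0.0882] psi -2.79 tilt [ 0.0015 -0.001 ] shift units [-0.14  0.02  2.41] turn 0.07 F [-0.3  0.8 -1.4] w 1.003 gf 0.0 nest [167.5  95.5]
orange in tool 1765 [[-14.  -8.  -9.]
 [  5.   1.  -7.]
 [ 15.   9.  26.]]
s-orange c [611. 184.] size [21. 29.] long axis deg 90.7 z 84.6 96.8 px [444. 336.  17.  25.]
disc nest extents [[-42.4  33.3]
 [ 70.1  71.8]] 126
```

Call:
{"api": "carry_out", "payload": {"commands": [[1, 0, 0, 0.5, 0, 0, 0.07], [1, 0, 0, 0.7, 0, 0, 0], [1, 0, 0, 0.6, 0, 0, 0], [1, 0, 0, 0.4, 0, 0, 0], [1, 0, 0, 0.15, 0, 0, 0], [0, 0, 0, 0, 0, 0, 0], [0, 0, 0, 0, 0, 0, 0], [0, 0, 0, 0, 0, 0, 0]]}}

```text
clock: 26.95
position: [0.6079, 0.1812, 0.0317]
ee_rot: [2.29, 2.15, 0.002]
force: [-0.7, 0.5, -0.2]
width: 0.786
gripper_force: 0.0
```

Call:
{"api": "carry_out", "payload": {"commands": [[0, 0, 0, 0, 0, 0, 0], [0, 0, 0, 0, 0, 0, 0], [0, 0, 0, 0, 0, 0, 0], [0, 0, 0, 0, 0, 0, 0], [0, 0, 0, 0, 0, 0, 0], [0, 0, 0, 0, 0, 0, 0], [0, 0, 0, 0, 0, 0, 0], [0, 0, 0, 0, 0, 0, 0]], "squeeze": 20}}

```text
clock: 27.75
position: [0.6074, 0.1811, 0.031]
ee_rot: [2.29, 2.15, 0.0]
force: [1.0, -0.4, -0.5]
width: 0.217
gripper_force: 20.0
```

Call:
{"api": "carry_out", "payload": {"commands": [[0, 0, -0.2, 0, 0, 0, 0], [0, 0, -0.3, 0, 0, 0, 0], [0, 0, -0.3, 0, 0, 0, 0], [0, 0, -0.3, 0, 0, 0, 0], [0, 0, -0.3, 0, 0, 0, 0], [0, 0, -0.3, 0, 0, 0, 0], [0, 0, -0.3, 0, 0, 0, 0], [0, 0, -0.1, 0, 0, 0, 0]]}}

```text
clock: 28.55
position: [0.5539, 0.184, 0.0309]
ee_rot: [-2.29, -2.15, 0.001]
force: [1.8, -3.4, -2.5]
width: 0.214
gripper_force: 20.0
```

Call:
{"api": "carry_out", "payload": {"commands": [[0, 0, -0.1, 0, 0, 0, 0], [0, 0, -0.1, 0, 0, 0, 0], [0, 0, 0, 0, 0, 0, 0]]}}

```text
clock: 28.85
position: [0.5497, 0.1843, 0.031]
ee_rot: [2.291, 2.15, -0.001]
force: [0.2, -5.2, -1.4]
width: 0.216
gripper_force: 20.0
```

Run:
```python
from h import *
go(*world(.103,.0915),.031,-3.2)
```

```text
t 28.85 pos [0.5497 0.1843 0.031 ] psi -3.63 tilt [-0.0004 -0.0003] shift units [ 0.03 -0.25 -0.  ] turn -0.08 F [ 0.2 -5.2 -1.4] w 0.216 gf 20.0 nest [109.3  90.7]
```

Call:
{"api": "carry_out", "payload": {"commands": [[0, -0.02, -0.1, 0, 0, 0, 0], [0, 0, 0, 0, 0, 0, 0]]}}

```text
clock: 29.05
position: [0.5477, 0.1844, 0.031]
ee_rot: [2.29, 2.15, 0.001]
force: [3.7, -2.7, -4.3]
width: 0.218
gripper_force: 20.0
```

Call:
{"api": "carry_out", "payload": {"commands": [[0, 0, -0.08, 0, 0, 0, 0], [0, 0, 0, 0, 0, 0, 0]]}}

```text
clock: 29.25
position: [0.5457, 0.1845, 0.031]
ee_rot: [2.29, 2.15, 0.001]
force: [3.3, -2.8, -5.0]
width: 0.217
gripper_force: 20.0
```

Call:
{"api": "carry_out", "payload": {"commands": [[0, 0, -0.06, 0, 0, 0, 0], [0, 0, 0, 0, 0, 0, 0]]}}

```text
clock: 29.45
position: [0.5442, 0.1846, 0.031]
ee_rot: [2.29, 2.15, 0.0]
force: [3.2, -3.1, -4.9]
width: 0.216
gripper_force: 20.0
```

Call:
{"api": "carry_out", "payload": {"commands": [[0, 0, -0.04, 0, 0, 0, 0], [0, 0, 0, 0, 0, 0, 0]]}}

```text
clock: 29.65
position: [0.5433, 0.1847, 0.031]
ee_rot: [2.29, 2.15, 0.001]
force: [4.6, -2.6, -4.7]
width: 0.219
gripper_force: 20.0
```

Call:
{"api": "carry_out", "payload": {"commands": [[0, 0, -0.04, 0, 0, 0, 0], [0, 0, 0, 0, 0, 0, 0]]}}

```text
clock: 29.85
position: [0.5433, 0.1847, 0.031]
ee_rot: [2.29, 2.149, 0.002]
force: [6.0, -2.9, -9.4]
width: 0.214
gripper_force: 20.0
```

Call:
{"api": "carry_out", "payload": {"commands": [[0, 0, -0.06, 0, 0, 0, 0], [0, 0, 0, 0, 0, 0, 0]]}}

```text
clock: 30.05
position: [0.5433, 0.1847, 0.0311]
ee_rot: [2.288, 2.147, 0.005]
force: [14.0, -3.5, -14.9]
width: 0.219
gripper_force: 20.0
```

Run:
```python
from h import *
go(*world(.103,.0915),.031,-3.2)
```

```text
t 30.05 pos [0.5433 0.1847 0.0311] psi -3.64 tilt [0.0002 0.0048] shift units [0.03 0.   0.  ] turn -0.08 F [ 14.   -3.5 -14.9] w 0.219 gf 20.0 nest [102.9  90.8]
```

Call:
{"api": "carry_out", "payload": {"commands": [[0, 0, 0.07, 0, 0, 0, 0], [0.6, 0, 0, 0, 0, 0, 0], [0.6, 0, 0, 0, 0, 0, 0], [0.6, 0, 0, 0, 0, 0, 0], [0.6, 0, 0, 0, 0, 0, 0], [0.6, 0, 0, 0, 0, 0, 0]]}}

```text
clock: 30.65
position: [0.542, 0.185, 0.0311]
ee_rot: [-2.29, -2.15, -0.0]
force: [-0.1, 0.1, 0.3]
width: 0.578
gripper_force: 0.0
```

Call:
{"api": "carry_out", "payload": {"commands": [[0.6, 0, 0, -0.6, 0, 0, 0], [0.6, 0, 0, -0.9, 0, 0, 0], [0.6, 0, 0, -0.9, 0, 0, 0], [0.6, 0, 0, -0.9, 0, 0, 0], [0.6, 0.5, 0.9, -0.9, 0, 0, 0], [0.6, 0.9, 0.9, -0.5, 0, 0, 0], [0.6, 0.9, 0.9, -0.5, 0, 0, 0], [0.6, 0.9, 0.9, -0.5, 0, 0, 0]]}}

```text
clock: 31.45
position: [0.6377, 0.2599, 0.1743]
ee_rot: [-2.29, -2.15, -0.001]
force: [-0.1, 0.6, -0.8]
width: 0.601
gripper_force: 0.0
```

Call:
{"api": "carry_out", "payload": {"commands": [[0.6, 0.9, 0.5, 0, 0, 0, 0], [0.6, 0.9, 0.3, 0, 0, 0, 0], [0.6, 0.9, 0, 0, 0, 0, 0], [0.6, 0.9, 0, 0, 0, 0, 0], [0.6, 0.9, 0, 0, 0, 0, 0], [0.6, 0.9, 0, 0, 0, 0, 0], [0.6, 0.9, 0, 0, 0, 0, 0], [0.6, 0, 0, 0, 0, 0, 0]]}}

```text
clock: 32.25
position: [0.6652, 0.4195, 0.1723]
ee_rot: [-2.283, -2.154, 0.0]
force: [-0.5, 0.6, -0.8]
width: 0.6
gripper_force: 0.0
```

Run:
```python
from meas import *
go(.4,.4,.2)
d=grab('top'); s=grab('scene'); P=cloud(d)
f=lambda i:cv2.cvtColor(i['pixels'],cv2.COLOR_RGB2BGR)
cv2.imwrite('pics/end.png',np.vstack([np.hstack([cv2.resize(f(d)[130:274,160:352],(400,300)),cv2.resize(f(s)[150:258,250:394-0],(400,300))]),np.hstack([cv2.resize(f(d),(400,300)),cv2.resize(f(s),(400,300))])]))
px=d['pixels'].astype(int); m=(P[...,2]>.028)&(P[...,2]<.045)&(px.max(-1)<80); m[:150]=0;m[280:]=0;m[:,:200]=0;m[:,290:]=0
n,l,t,_=cv2.connectedComponentsWithStats(m.astype(np.uint8)); i=1+np.argmax(t[1:,4]); q=P[l==i][:,:2]; N=np.c_[(q-O)@NX,(q-O)@NY]*1000
print('disc nest',np.round(np.percentile(N,[.5,99.5],axis=0),1))
h=cv2.cvtColor(d['pixels'],cv2.COLOR_RGB2HSV); r=np.zeros(m.shape,bool); r[140:290,150:450]=1
rect(P,r&(h[...,0]>5)&(h[...,0]<20)&(h[...,1]>180),'orange',.085,.12); rect(P,r&(h[...,0]>22)&(h[...,0]<35)&(h[...,1]>150),'yellow',.01,.06)
```

```text
t 32.25 pos [0.6652 0.4195 0.1723] psi -3.34 tilt [ 0.0017 -0.0019] shift units [ -1.39 -10.55  -1.09] turn None F [-0.5  0.6 -0.8] w 0.6 gf 0.0 nest [211.5 332. ]
disc nest [[-71.5 -70.1]
 [ 75.3  73.6]]
orange c [541. 185.] size [29. 17.] long axis deg 88.5 z 96.2 101.4 px [305. 303.  17.  11.]
yellow c [ 521. -402.] size [ 27. 108.] long axis deg 95.0 z 33.5 39.7 px [605. 306.  59.  20.]
yellow c [437. 283.] size [18. 70.] long axis deg 153.8 z 19.5 24.7 px [253. 353.  25.  38.]
```

View pics/end.png

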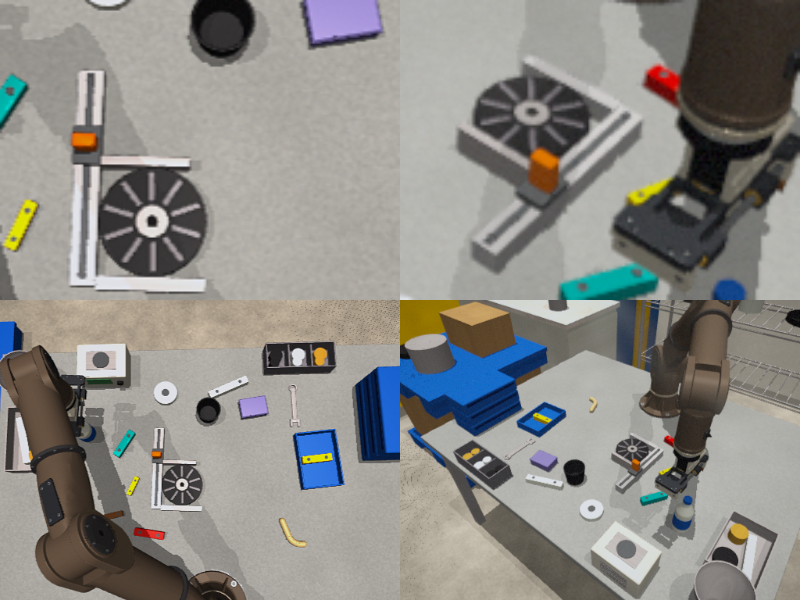

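The end view shows the disc at (152,220) seated between jaw, rail and fence. The strip lies in the tray at (317,458), and the bystanders look unmoved.

```bash
python3 -c "
from cell import arm
print(arm.sign_off())"
```

```text
the job is handed in; nothing more can be done
None
```

The job is handed in at about 32 s of the 72 s: the jaw was opened to its stop, the yellow strip is in the blue tray, and the disc was pushed to the back rail and clamped between the jaw and the side fence, with the jaw at about 0.035 m and the bystanders apparently unmoved in the last pictures.

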